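# Tell the loaded pepper mill by its weight and hold it over the soup bowl

### The arm

A 6-joint arm with a two-finger parallel gripper is mounted at the origin on a cart in front of the work surface, level with it; the furniture and walls round the work are solid. World frame = base frame: x ahead of the robot, y to its left, z up, the work surface at z = 0. Lengths are in m, angles in degrees, forces in N, time in s.
With the tool pointing down it reaches from about 0.25 to 0.775 m from the base axis. Payload 4 kg.
Tool frame: the origin (TCP) lies on the mounting face of the last link; the fingertips stand 199 mm ahead of it and the grasp point (between the pads) lies 180 mm ahead of it (arm.finger_overhang is the distance from the TCP to the fingertips, in m); z points along the fingers, y is the line along which they close (so a half turn about z gives the same grasp; the last joint's range is limited). The gripper opens to 94 mm and grips with 3 to 60 N. Pads are 16 mm wide; open, the fingers measure 119 mm over their backs; the gripper's body (75 mm by 177 mm) begins 78 mm behind the grasp point.
Start: joints at [-81.308, 4.996, 78.535, -0, 96.463, -5.907], TCP at [0.139, -0.532, 0.405] pointing down, gripper open.
Joint ranges: [-177.83, 177.83], [-43.37, 116.18], [15.69, 146.23], [-61.86, 241.86], [9.47, 152.12], [-147.06, 147.06]. Speed limits (degrees/s): [159.86, 159.86, 180, 180, 180, 180].

### API

Orientations are given as [roll, pitch, yaw] about the fixed x, y, z axes, in that order (R = Rz(yaw) Ry(pitch) Rx(roll)).
In Python, from bench import arm gives the robot as it stands. The module is installed in compiled form; this text tells all that it offers. Calls block until the motion is done:
- arm.move_pose(position, orientation): joint-space move of the TCP to a pose.
- arm.move_linear(position, orientation=None, rate=0.15): straight line of the TCP; orientation=None keeps the orientation; rate is the mean speed in m/s.
- arm.set_joints(angles): joint-space move.
- arm.command_gripper(opening, force=None): finger opening in m; force is the grip in N (None keeps the last); returns when the fingers have stopped.
- arm.sleep(seconds).
- arm.inverse_kinematics(position, orientation): joint angles nearest the present ones, or None.
- arm.get_obs(): the state.
- arm.read_camera(name): name is "scene" or "top"; returns a dict with "pixels" (420x560x3 uint8, red, green, blue), "depth" (420x560 float32, m along the optical axis (not along the pixel's ray), 0 where there is no reading), "mtx" (3x3 intrinsics, pixels), "distortion" ([k1, k2, p1, p2, k3] as OpenCV has them; the pictures are not rectified), "cam_to_world" (4x4, takes a point from camera to world coordinates). Camera axes: x right, y down, z forward; pixel columns grow to the right and rows downward; lengths in m; the calibration is good to about 2 mm. A picture is of the moment at which its call begins.
A pose or a line that the arm cannot do raises arm.IKError and nothing moves.
- arm.sign_off(): hands the job in; it is judged then, once.
Trained networks look in a picture, given as the dict that the camera call returned (one of the last four; its "shot" number tells which), for a name from the list of things; names that differ only in an ending like _2 or _b are one class to them, and where a whole thing is asked for, a point or a joint stands for the part that bears it (a point fixed in the world has none). Each returns a list of dicts, best first, with "p" (0 to 1); they miss things now and then, are a little off and sometimes report something else, mostly with a low value. They report only what shows in the picture. A call takes as long as a camera call. They do not tell look-alikes from the thing itself.
- arm.spot_in(picture, query): "centre" ([row, column] in pixels, amid what is visible of it).
The state is a dict: "clock": time; "joint_positions": joint angles; "joint_velocities": joint speeds; "effort": joint torques, N m; "eef_pos": TCP position; "ee_rot": TCP orientation; "force": force on the tool from outside, world axes, zero at the start; "torque": the same for the moment, N m; "width": finger opening in m; "gripper_force": force on a finger pad.
Only numpy, scipy, OpenCV 4.12 (cv2) and the standard library are available. Lean on these libraries where they do the work, as an engineer would, in place of code of your own. Each camera call takes 0.05 s, during which the arm holds its last target. There are 200 camera calls.

### The job

Two identical electric pepper mills stand in the wooden caddy: one has its batteries in, the other has none, and only their weight tells which, so lift each in turn and compare. Stand the lighter one upright in the free part of the shallow steel tray with the fresh batteries and let go of it, then finish holding the heavier one upright in the air over the middle of the soup bowl, its foot above the rim by a few centimetres up to a hand's breadth: the program ends while the gripper still holds it there. Leave the jars and the small bottle in the caddy, and the caddy, the tray and the bowl where they are.

Things in the scene. Friction and masses are not known exactly. Their poses are not given: they have to be found in the camera images.
- mill_a: One of two identical electric pepper mills, an upright steel tube 51 mm across with a black foot (52 mm) and black cap, 163 mm tall. The cap, 49 mm across from 126 to 152 mm above the foot, is the place to grip. Origin: centre of its underside, z up along the mill. Weight 0.2 to 0.42 kg; either may be the heavier one, by 1.1 to 1.9 N. What is inside may rattle a little.
- mill_b: The other pepper mill, the same in shape, size and look (see mill_a).
- caddy: Loose wooden caddy, 143 (x) by 211 mm (y); end cheeks 65 mm high. Pockets in 2 rows (x -34, +34) by 3 columns (y -68, 0, +68 mm), each 61 mm square, floor 8 mm thick, walls 50 mm high. Mills stand in two, jars (105 mm tall) and a bottle in three, one is empty. Mills may be neighbours: close the fingers square to the line between them. Origin: centre of underside.
- tray: Shallow steel tray on the worktop's front strip, right of the middle, 78 mm (its x) by 262 mm (its y), rim 18 mm high, walls and floor 4 mm thick. A low partition at y = -69 mm parts off the bay with fresh batteries (y below -69); the rest is free. Origin: centre of its underside.
- tray_stand (a point): Centre of the free part of the tray, on its floor (4 mm above the tray's underside): the free floor measures 70 mm (the tray's x) by 194 mm (the tray's y), room for both mills side by side 100 mm apart along the tray's y.
- soup_bowl: Round white ceramic bowl on the worktop between the caddy and the front edge: 104 mm across, 48 mm high. Origin: centre of its underside.
- spice_jar: Spice jar with black cap in the caddy, 44 mm across, 105 mm tall; to be left there. Origin: centre of its underside.
- spice_jar_2: Second spice jar in the caddy, like spice_jar; to be left there.
- small_bottle: Small brown bottle with black cap in the caddy, 36 mm across, 84 mm tall; to be left there. Origin: centre of its underside.
There are look-alikes about, which are no part of the job. Leave any purple look-alike of the mill_a alone.

How it is judged (in metres and radians):
On the way, in this order (a step that is already met when the one before it is completed fails the run):
1. one of the mills is lifted clear out of the caddy (height (world z) of any of mill_a, mill_b above 0.07 m), for 0.2 s.
2. a mill stands upright, let go, in the free part of the tray (((y of mill_a in the frame of tray between -0.05 and 0.115 m and x of mill_a in the frame of tray between -0.02 and 0.02 m and z of mill_a in the frame of tray below 0.012 m and angle between mill_a's own z axis and vertical below 0.1 rad and contact force between the fingers and mill_a below 0.1 N and linear speed of mill_a below 0.03 m/s) or (y of mill_b in the frame of tray between -0.05 and 0.115 m and x of mill_b in the frame of tray between -0.02 and 0.02 m and z of mill_b in the frame of tray below 0.012 m and angle between mill_b's own z axis and vertical below 0.1 rad and contact force between the fingers and mill_b below 0.1 N and linear speed of mill_b below 0.03 m/s))), for 0.2 s.
At the end, for the whole second after the job is handed in: Heavier mill gripped and held still, upright within 0.2 rad, within 35 mm of the bowl's axis, foot 50 to 200 mm above the worktop, off the bowl; lighter mill (its weight on the tray 1.2 to 3.0 N) upright within 0.1 rad, let go, on the floor of the tray's free part (((contact force between the fingers and mill_a above 1 N and horizontal distance between mill_a and soup_bowl below 0.035 m and height (world z) of mill_a between 0.05 and 0.2 m and angle between mill_a's own z axis and vertical below 0.2 rad and linear speed of mill_a below 0.05 m/s and contact force between mill_a and soup_bowl below 0.1 N and y of mill_b in the frame of tray between -0.05 and 0.115 m and x of mill_b in the frame of tray between -0.02 and 0.02 m and z of mill_b in the frame of tray below 0.012 m and angle between mill_b's own z axis and vertical below 0.1 rad and contact force between the fingers and mill_b below 0.1 N and linear speed of mill_b below 0.03 m/s and contact force between mill_b and tray between 1.2 and 3 N) or (contact force between the fingers and mill_b above 1 N and horizontal distance between mill_b and soup_bowl below 0.035 m and height (world z) of mill_b between 0.05 and 0.2 m and angle between mill_b's own z axis and vertical below 0.2 rad and linear speed of mill_b below 0.05 m/s and contact force between mill_b and soup_bowl below 0.1 N and y of mill_a in the frame of tray between -0.05 and 0.115 m and x of mill_a in the frame of tray between -0.02 and 0.02 m and z of mill_a in the frame of tray below 0.012 m and angle between mill_a's own z axis and vertical below 0.1 rad and contact force between the fingers and mill_a below 0.1 N and linear speed of mill_a below 0.03 m/s and contact force between mill_a and tray between 1.2 and 3 N))); the arm keeps its last pose, push and grip.
It fails at once if something else in the caddy is taken out or knocked over ((distance of spice_jar from where it was at the start of the episode above 0.05 m or angle between spice_jar's own z axis and vertical above 0.6 rad) or (distance of small_bottle from where it was at the start of the episode above 0.05 m or angle between small_bottle's own z axis and vertical above 0.6 rad) or (distance of spice_jar_2 from where it was at the start of the episode above 0.05 m or angle between spice_jar_2's own z axis and vertical above 0.6 rad)).
It fails at once if the caddy, the tray or the bowl is pushed away or tipped (over 50 mm or 0.6 rad) ((distance of caddy from where it was at the start of the episode above 0.05 m or angle between caddy's own z axis and vertical above 0.6 rad) or (distance of tray from where it was at the start of the episode above 0.05 m or angle between tray's own z axis and vertical above 0.6 rad) or (distance of soup_bowl from where it was at the start of the episode above 0.05 m or angle between soup_bowl's own z axis and vertical above 0.6 rad)).
It also fails if it takes over 72 s, if anything falls off the work surface, if the arm or the gripper's body presses on something with over 40 N, if the wrist force passes 120 N, or if a joint passes its speed limit or range.

## Working session

There is one attempt and no reset: what is moved stays moved. The work goes in short steps, each a Python script; the robot and the scene stay as the last script left them, time stands still between calls to the robot, and variables do not carry over. Pictures are saved under pics/ and viewed, at most 10 in all, crops included, and the job is handed in when it is done.

```bash
mkdir -p pics
cat > h.py <<'E'
import numpy as np, cv2
from bench import arm
def cloud(d):
    h,w=d["depth"].shape; u,v=np.meshgrid(np.arange(w),np.arange(h))
    p=cv2.undistortPoints(np.stack([u.ravel(),v.ravel()],1).astype(np.float64)[:,None],np.array(d["mtx"]),np.array(d["distortion"]))[:,0]
    z=d["depth"].ravel().astype(float); P=np.c_[p*z[:,None],z,np.ones_like(z)]
    W=(P@np.array(d["cam_to_world"]).T)[:,:3]; W[z==0]=np.nan
    return W.reshape(h,w,3)
def save(d,n,s=None):
    cv2.imwrite(n,cv2.resize(d["pixels"][:,:,::-1],None,fx=1.4,fy=1.4))
E
python3 - <<'E'
from h import *
for n in("top","scene"):
    d=arm.read_camera(n); save(d,f"pics/{n}0.png"); W=cloud(d); np.save(f"{n}0.npy",W); np.save(f"{n}0rgb.npy",d["pixels"])
    print(n,np.array(d["cam_to_world"])[:3,3])
    for q in("mill_a","caddy","tray","soup_bowl","spice_jar","small_bottle"):
        for r in arm.spot_in(d,q):
            c=np.round(r["centre"]).astype(int); print(q,round(r["p"],2),c,W[c[0],c[1]].round(3))
print(arm.get_obs())
E
```

```text
top [ 0.24122349 -0.02755333  0.79044711]
mill_a 0.96 [120 254] [ 0.772 -0.142  0.112]
mill_a 0.61 [212 234] [ 0.557 -0.039  0.145]
mill_a 0.55 [196 189] [0.619 0.032 0.14 ]
caddy 0.64 [220 247] [ 0.564 -0.06   0.077]
tray 0.56 [278 350] [ 0.401 -0.227  0.005]
soup_bowl 0.83 [308 225] [0.425 0.034 0.007]
spice_jar 0.85 [182 223] [ 0.64  -0.037  0.118]
spice_jar 0.56 [279 352] [ 0.397 -0.23   0.005]
small_bottle 0.77 [236 207] [0.559 0.025 0.072]
scene [ 0.82169617 -0.91139019  0.47975761]
mill_a 0.84 [160 309] [0.65 0.01 0.13]
mill_a 0.83 [225 362] [ 0.797 -0.174  0.078]
mill_a 0.61 [166 279] [ 0.595 -0.057  0.133]
caddy 0.89 [220 283] [ 0.632 -0.154  0.051]
tray 0.8 [245 158] [ 0.386 -0.252  0.001]
soup_bowl 0.62 [183 215] [0.386 0.054 0.016]
spice_jar 0.82 [187 303] [ 0.653 -0.057  0.089]
spice_jar 0.79 [196 269] [ 0.593 -0.128  0.09 ]
{'clock': 0.7, 'joint_positions': array([-8.13077327e+01,  4.99195002e+00,  7.85309068e+01, -3.81495559e-04,
        9.64641759e+01, -5.90652140e+00]), 'joint_velocities': array([ 0.08390294, -0.01146225,  0.01540354, -0.12313565,  0.02005891,
        0.09670438]), 'effort': array([-2.50548946e-04, -3.39910340e+01, -3.02523816e+01,  7.18116970e-02,
        2.34276865e-02,  8.39745383e-06]), 'eef_pos': array([ 0.13862676, -0.53223656,  0.40478555]), 'ee_rot': array([1.79987141e+02, 1.71145039e-03, 1.45987455e+01]), 'force': array([0.13647438, 0.1361621 , 0.80802717]), 'torque': array([ 0.01313846, -0.03135436,  0.00985838]), 'gripper_force': 0.0, 'width': 0.09428396206476057}
```

View pics/top0.png

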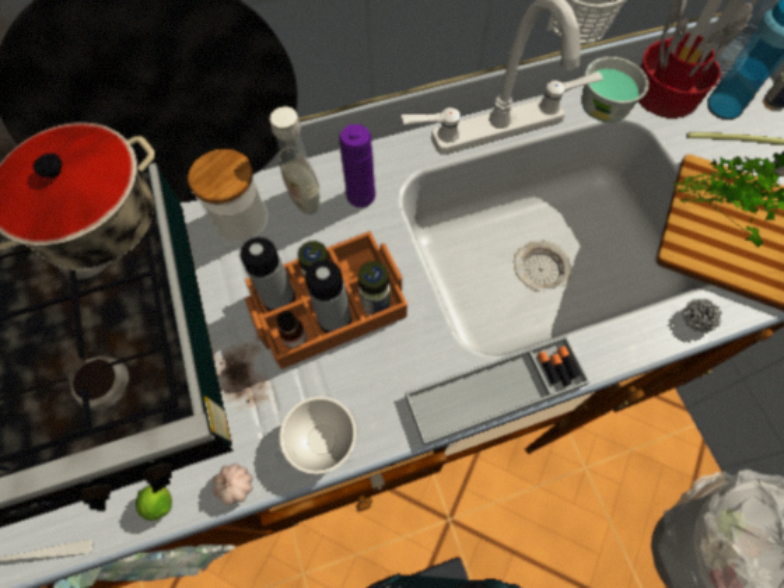

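View pics/scene0.png

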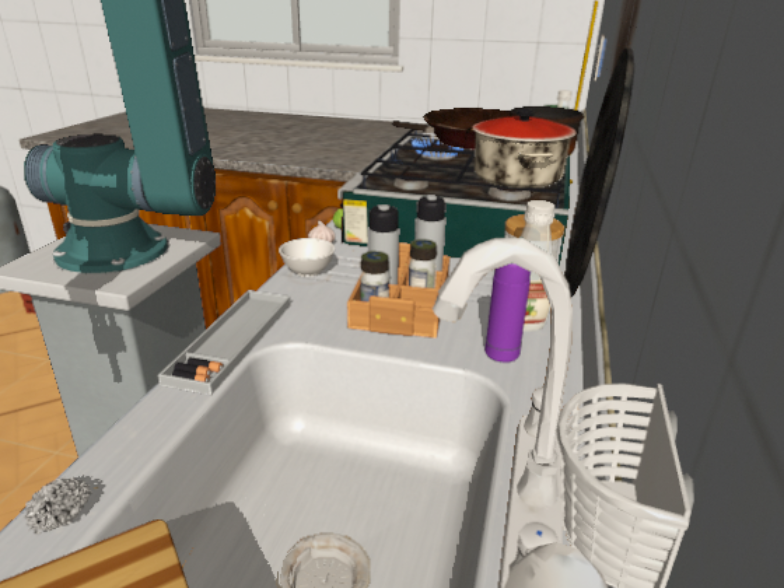

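Run:
```python
import numpy as np,cv2
A=[np.load(f"{n}0.npy").reshape(-1,3) for n in("top","scene")]
P=np.vstack(A)
def circ(p):
    M=np.c_[2*p[:,:2],np.ones(len(p))]; s=np.linalg.lstsq(M,(p[:,:2]**2).sum(1),rcond=None)[0]
    return s[:2],np.sqrt(s[2]+s[0]**2+s[1]**2)
B=P[(P[:,0]>.45)&(P[:,0]<.75)&(P[:,1]>-.2)&(P[:,1]<.15)]
# clusters above heights
for lo,hi in((.128,.15),(.154,.17),(.075,.11)):
    g=B[(B[:,2]>lo)&(B[:,2]<hi)]
    im=np.zeros((320,360),np.uint8); ij=np.c_[(g[:,0]-.45)*1000,(g[:,1]+.2)*1000].astype(int)
    im[np.clip(ij[:,0],0,319),np.clip(ij[:,1],0,359)]=1
    n,l=cv2.connectedComponents(cv2.dilate(im,np.ones((7,7))))
    lab=l[np.clip(ij[:,0],0,319),np.clip(ij[:,1],0,359)]
    for k in range(1,n):
        q=g[lab==k]
        if len(q)>15: print((lo,hi),len(q),"med",np.median(q,0).round(3),"box",q.min(0).round(3),q.max(0).round(3),"circ",circ(q))
# caddy walls, tray rim, bowl rim
for nm,(x0,x1,y0,y1,z0,z1) in dict(caddy58=(.45,.75,-.2,.15,.045,.056),caddytop=(.45,.75,-.2,.15,.060,.069),tray=(.25,.55,-.42,-.05,.012,.022),bowl=(.3,.5,-.06,.12,.040,.052)).items():
    for nn,Q in zip("ts",A):
        q=Q[(Q[:,0]>x0)&(Q[:,0]<x1)&(Q[:,1]>y0)&(Q[:,1]<y1)&(Q[:,2]>z0)&(Q[:,2]<z1)]
        if len(q)<8: continue
        print(nm,nn,len(q),"rect",cv2.minAreaRect((q[:,:2]*1000).astype(np.float32)),"circ",circ(q) if nm=="bowl" else "")
```

```text
(0.128, 0.15) 36 med [0.46  0.149 0.132] box [0.45  0.145 0.129] [0.508 0.15  0.135] circ (array([0.47657081, 0.15418679]), np.float64(0.020286851048606853))
(0.128, 0.15) 355 med [ 0.57  -0.057  0.138] box [ 0.554 -0.068  0.128] [ 0.605 -0.016  0.15 ] circ (array([ 0.57938988, -0.04168715]), np.float64(0.024251857734043467))
(0.128, 0.15) 359 med [0.631 0.015 0.138] box [0.617 0.004 0.128] [0.668 0.056 0.15 ] circ (array([0.64276609, 0.03181894]), np.float64(0.02421269880572935))
(0.154, 0.17) 604 med [ 0.575 -0.048  0.167] box [ 0.555 -0.068  0.154] [ 0.604 -0.017  0.17 ] circ (array([ 0.57839409, -0.04277661]), np.float64(0.019628274905291353))
(0.154, 0.17) 562 med [0.637 0.025 0.167] box [0.618 0.005 0.154] [0.667 0.055 0.17 ] circ (array([0.64077003, 0.02985089]), np.float64(0.018901927866913453))
(0.075, 0.11) 1068 med [0.577 0.149 0.093] box [0.45  0.141 0.075] [0.75 0.15 0.11] circ (array([ 0.593808  , -0.89595556]), np.float64(1.0486607842452864))
(0.075, 0.11) 324 med [ 0.564 -0.05   0.096] box [ 0.554 -0.069  0.075] [ 0.605 -0.016  0.11 ] circ (array([ 0.57968111, -0.0415
[... 1303 characters left out ...]
890625), (296.389404296875, 307.3203125), 0.015373943373560905) circ 
tray t 1391 rect ((454.18572998046875, -209.26141357421875), (192.98570251464844, 316.2965393066406), 0.5144158601760864) circ 
tray s 1156 rect ((396.175048828125, -237.0674285888672), (82.73844909667969, 267.6221923828125), 0.24782291054725647) circ 
bowl t 600 rect ((411.8935546875, 28.925735473632812), (102.58940887451172, 101.18010711669922), 12.56184196472168) circ (array([0.41109528, 0.02887944]), np.float64(0.04803769270099174))
bowl s 275 rect ((410.9617614746094, 27.141300201416016), (99.40364837646484, 102.7285385131836), 20.340913772583008) circ (array([0.41211508, 0.02691774]), np.float64(0.04863359959260572))
```

The top view (picture pixels) shows the mills at (262,255) and (325,280), both diagonal neighbours in the caddy. The jars are at (313,255) and (374,280), the bottle at (288,325), the bowl at (318,435), and the tray has its batteries at its right end (560,365). The purple look-alike is behind at (358,165). The scene view agrees.

In world coordinates the mills are at (0.579,-0.042) and (0.642,0.031), the bowl at (0.4115,0.028) and the tray at (0.396,-0.237).

```bash
cat >> h.py <<'E'
A=np.array([.579,-.042]); B=np.array([.642,.031]); BOWL=np.array([.4115,.028]); TR=np.array([.396,-.237])
T1=TR+[0,.081]; T2=TR+[0,-.017]
G=.141+.180          # TCP above the mill's foot
YAW=90
def tcp(xy,foot): return [xy[0],xy[1],foot+G]
def ori(): return [180,0,YAW]
def fz(n=20):
    v=[]
    for _ in range(n): arm.sleep(.03); v.append(arm.get_obs()["force"][2])
    return np.mean(v),np.std(v)
def pick(xy,floor,w=.072,up=.14):
    arm.command_gripper(w)
    arm.move_pose(tcp(xy,up),ori()); arm.sleep(.3); f0=fz()
    arm.move_linear(tcp(xy,floor),rate=.12); arm.command_gripper(.03,25)
    o=arm.get_obs(); print("grip",o["width"],o["gripper_force"],o["eef_pos"].round(4))
    arm.move_linear(tcp(xy,up),rate=.1); arm.sleep(.5); f1=fz()
    o=arm.get_obs(); print("free",f0,"held",f1,"weight",f0[0]-f1[0],"w",o["width"],"t",o["clock"])
def place(xy,floor,up=.14):
    arm.move_linear(tcp(xy,up),rate=.2); arm.move_linear(tcp(xy,floor+.012),rate=.15)
    arm.move_linear(tcp(xy,floor+.001),rate=.03); arm.sleep(.2); print("down",arm.get_obs()["force"].round(2))
    arm.command_gripper(.072); arm.sleep(.2); arm.move_linear(tcp(xy,up),rate=.15)
    print("t",arm.get_obs()["clock"])
E
python3 - <<'E'
import h; from h import *
for y in(90,-90):
    h.YAW=y
    for n,p,f in(("A",A,.008),("Aup",A,.14),("B",B,.008),("Bup",B,.14),("T1",T1,.004),("T2",T2,.14),("bowl",BOWL,.1)):
        j=arm.inverse_kinematics(tcp(p,f),ori()); print(y,n,None if j is None else np.round(j,0))
E
```

```text
90 A [-10.  10.  81.   0.  88. -10.]
90 Aup [-10.   9.  68.   0. 103. -10.]
90 B [-2. 18. 72.  0. 90. -2.]
90 Bup [ -2.  17.  58.  -0. 105.  -2.]
90 T1 [-29.  -9. 102.   0.  88. -29.]
90 T2 [-40.  -5.  83.   0. 103. -40.]
90 bowl [ -4. -13.  94.   0.  99.  -4.]
-90 A None
-90 Aup None
-90 B None
-90 Bup None
-90 T1 None
-90 T2 [-40.  -5.  83.  -0. 103. 140.]
-90 bowl None
```

Run:
```python
from h import *
pick(A,.008)
d=arm.read_camera("scene"); save(d,"pics/s1.png")
```

```text
grip 0.04967644087179409 25.000382848083973 [ 0.5791 -0.042   0.3295]
free (np.float64(-0.07910155569584665), np.float64(0.5457740923654898)) held (np.float64(-3.7515147502619657), np.float64(0.5594065303703835)) weight 3.672413194566119 w 0.049659592245429596 t 8.95
```

View pics/s1.png

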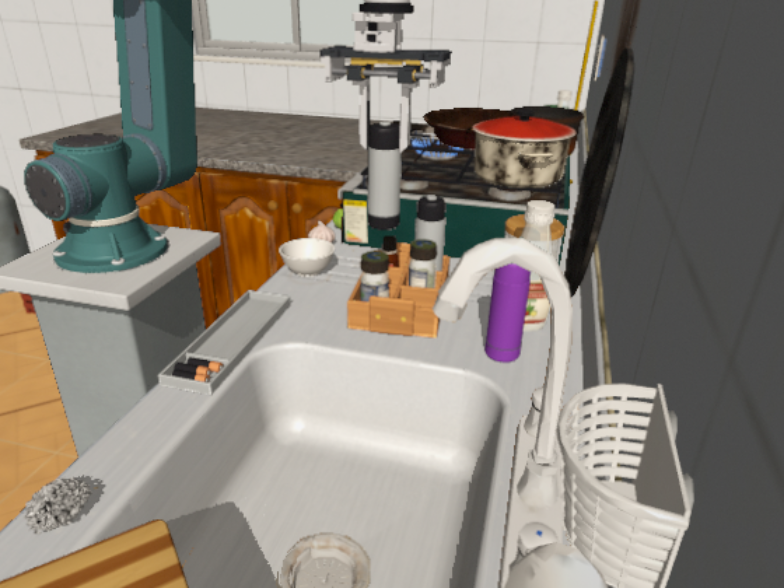

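Mill A hangs upright in the gripper at about (385,175), well clear of the caddy, and weighs about 3.7 N. I'll park it in the tray, where there is room for both, then weigh B.

Run:
```python
from h import *
place(T1,.004)
pick(B,.008)
d=arm.read_camera("top"); save(d,"pics/t2.png"); W=cloud(d).reshape(-1,3)
q=W[(abs(W[:,0]-T1[0])<.05)&(abs(W[:,1]-T1[1])<.05)&(W[:,2]>.13)]; print(len(q),q.min(0),q.max(0))
```

```text
down [-0.2   0.36 -3.65]
t 13.725
grip 0.049840856601548786 25.000323448330164 [0.6421 0.031  0.3295]
free (np.float64(0.09178444135665553), np.float64(0.5894268627189397)) held (np.float64(-2.0333194137812116), np.float64(0.4272064648414841)) weight 2.1251038551378674 w 0.050286953956763386 t 20.4667
773 [ 0.3711061  -0.17911643  0.13050598] [ 0.42022852 -0.12971791  0.17141963]
```

View pics/t2.png

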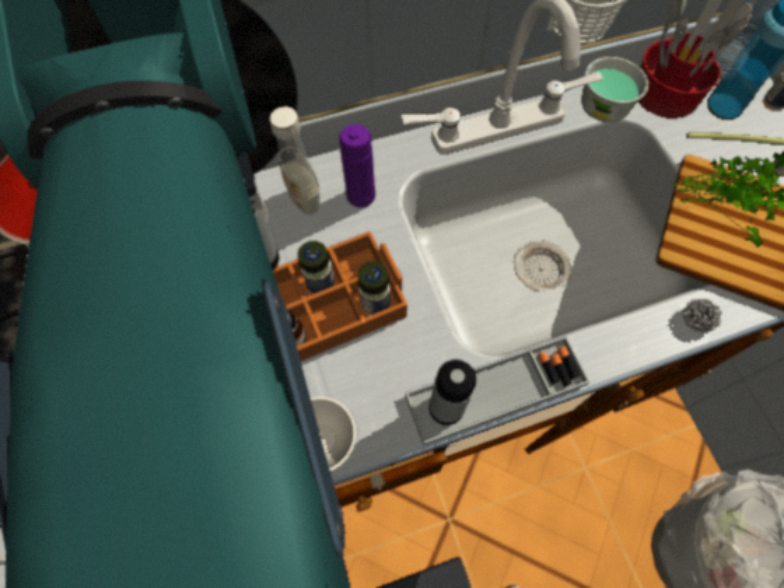

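Mill A stands upright in the tray at about (455,395), centred at (0.396,-0.155). B weighs about 2.1 N, so A is the heavier one. I'll put B in the tray beside it, then take A to the bowl.

Run:
```python
from h import *
arm.move_linear(tcp([.54,-.2],.14),rate=.2)
place(T2,.0035)
pick(np.array([.3957,-.1548]),.004)
arm.move_linear(tcp(BOWL,.14),rate=.15); arm.move_linear(tcp(BOWL,.10),rate=.08); arm.sleep(.7)
o=arm.get_obs(); print(o["eef_pos"],o["width"],o["gripper_force"],o["clock"])
for n in("top","scene"):
    d=arm.read_camera(n); save(d,f"pics/{n}3.png"); W=cloud(d).reshape(-1,3)
    q=W[(abs(W[:,0]-T2[0])<.05)&(abs(W[:,1]-T2[1])<.05)&(W[:,2]>.13)]; print(n,len(q),q.min(0),q.max(0))
    for lo,hi in((.03,.05),(.11,.2)):
        q=W[(abs(W[:,0]-BOWL[0])<.06)&(abs(W[:,1]-BOWL[1])<.06)&(W[:,2]>lo)&(W[:,2]<hi)]
        if len(q): print(lo,len(q),q.min(0),q.max(0))
```

```text
down [ 0.63  0.12 -1.01]
t 26.35
grip 0.049805957973544625 25.000376882962883 [ 0.3958 -0.1548  0.3254]
free (np.float64(0.2519693716517692), np.float64(0.5289351047718274)) held (np.float64(-3.6750307775824402), np.float64(0.3959531352209875)) weight 3.9270001492342095 w 0.04982471664112826 t 32.4667
[0.41150215 0.02798472 0.42099584] 0.049719306817820136 24.99896429479122 35.1917
top 777 [ 0.37088785 -0.27682254  0.13010773] [ 0.4194789  -0.22761347  0.17192319]
0.03 112 [ 0.37133349 -0.02154085  0.03018948] [0.43495624 0.06632778 0.04997954]
scene 585 [ 0.37437728 -0.28057033  0.13003002] [ 0.42023052 -0.23451666  0.16840687]
0.03 513 [ 0.36113521 -0.02501885  0.03001371] [0.46254787 0.07989194 0.04994303]
0.11 737 [ 0.38792646 -0.00338333  0.11003118] [0.43886674 0.04032682 0.19993575]
```

View pics/scene3.png

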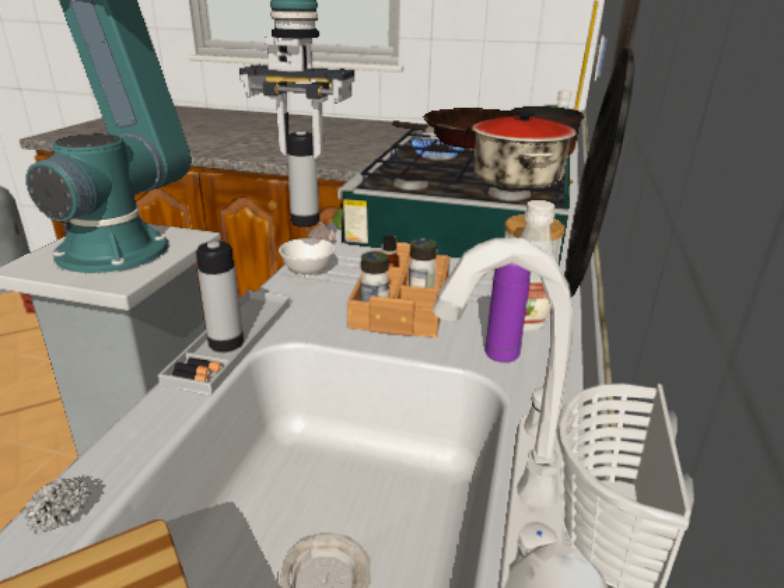

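View pics/top3.png

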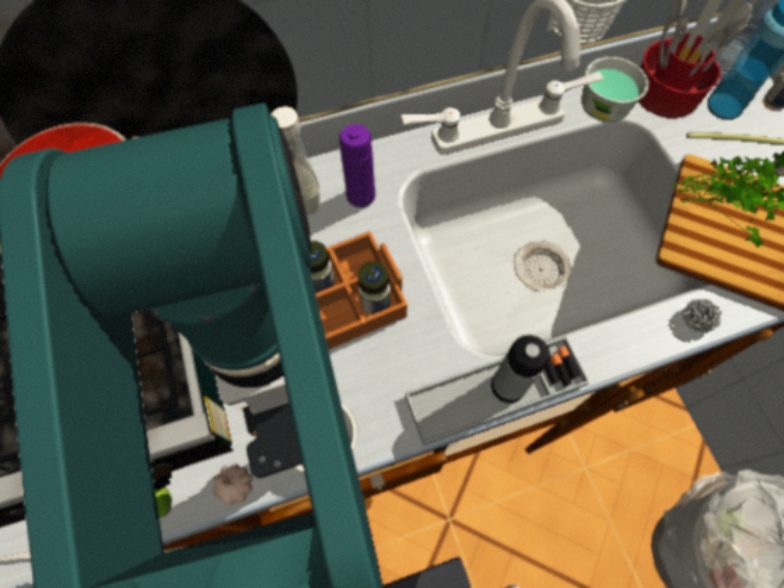

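Mill B stands upright in the free part of the tray (scene view, about (222,300)). Mill A is held upright over the bowl at (302,180), with a visible gap above the rim. The jars and the bottle are still in the caddy. Handing in.

```bash
python3 -c "
from bench import arm
print(arm.sign_off())"
```

```text
the job is handed in; nothing more can be done
None
```

The job is handed in at about 35 s of the 72 s allowed, with no verdict returned: the lighter mill (about 2.1 N) stands let go in the tray, and the heavier one (about 3.7 to 3.9 N) is held upright over the bowl, its foot about 5 cm above the rim.

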